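# Set the fine-feed stage by counting clicks

### The arm

A 6-joint arm with a two-finger parallel gripper is mounted at the origin on a cart in front of the work surface, level with it; the furniture and walls round the work are solid. World frame = base frame: x ahead of the robot, y to its left, z up, the work surface at z = 0. Lengths are in mm, angles in rad, forces in N, time in s.
With the tool pointing down it reaches from about 400 to 925 mm from the base axis. Payload 12.5 kg.
Tool frame: the origin (TCP) lies midway between the tips of the shut fingers; the grasp point (between the pads) lies 19 mm behind it (env.tcp_to_grasp is the distance from the TCP to the grasp point, in mm); z points along the fingers, y is the line along which they close (so a half turn about z gives the same grasp; the last joint's range is limited). The gripper opens to 95 mm and grips with 3 to 60 N. Pads are 20 mm wide; open, the fingers measure 119 mm over their backs; the gripper's body (75 mm by 180 mm) begins 59 mm behind the grasp point.
Start: joints at [1.106, 0.491, 1.559, -0, 1.092, -0.106], TCP at [219.454, 585.224, 214.661] pointing down, gripper open.
Joint ranges: [-3.1, 3.1], [-0.84, 2.19], [0.05, 2.79], [-1.13, 4.28], [0.06, 2.93], [-2.69, 2.69]. Speed limits (rad/s): [2.22, 2.22, 2.79, 3.14, 3.14, 3.14].

### API

Orientations are given as [roll, pitch, yaw] about the fixed x, y, z axes, in that order (R = Rz(yaw) Ry(pitch) Rx(roll)).
In Python, from cell import env gives the robot as it stands. The module is installed in compiled form; this text tells all that it offers.
- The arm moves only by the tool step_arm, never from a script. Its argument "plan" is a list that holds one entry, the list of rows, each a list of 5 numbers: the shift along the tool's x, y, z in mm, then the turn about the tool's z in degrees, then the opening, from -1 (shut) to 1 (fully open). A call has 1 to 8 rows; each row is the pose to reach, as a shift and turn from the pose commanded when the call began, along the tool's axes at that moment; what a row does not reach only later rows make up. A row lasts 1/12 s, in which the tool goes at most 41.7 mm and 7.16 degrees, less where a joint would pass 70% of its speed; a pose out of reach is approached as far as the arm can. A call with a gripper value outside its range is refused whole. The fingers move at their own pace and stop on an object; the grip force is fixed at half the most. Time passes only in rows, so rows that repeat a pose let the fingers close. It gives the time, the measured TCP pose, the force, the opening and the grip force at its end, in the units of the state.
- env.state(): the state, without advancing time (a new reading comes with each control period).
- env.read_camera(name): name is "side" or "top" or "wrist"; returns the picture (400x640x3 uint8, blue, green, red); there is no depth.
- env.get_calibration(name): a dict with "K" (3x3 intrinsics, pixels), "extrinsics" (4x4, takes a point from world to camera coordinates). Camera axes: x right, y up, looking along -z (the intrinsics and any distortion apply to the point x, -y, -z); pixel columns grow to the right and rows downward; lengths in mm; the calibration is good to about 2 mm. A picture is of the moment at which its call begins: read the wrist's pose just before it. get_calibration takes no time and is no camera call; for the wrist camera it gives the pose at the moment of the call.
- env.job_done(): hands the job in; it is judged then, once.
The state is a dict: "t": time; "joints": joint angles; "qvel": joint speeds; "tau": joint torques, N m; "eef_pos": TCP position; "tcp_rot": TCP orientation; "ft_force": force on the tool from outside, world axes, zero at the start; "moment": the same for the moment, N m; "opening": opening from 0.0 (shut) to 1.0 (fully open); "grip_force": force on a finger pad.
Only numpy, scipy, OpenCV 4.12 (cv2) and the standard library are available. Lean on these libraries where they do the work, as an engineer would, in place of code of your own. Each camera call takes 0.05 s, during which the arm holds its last target. There are 200 camera calls.

### The job

Set the fine-feed stage: turn its click knob anticlockwise (seen from above), gently, until you feel it come up against its stop, without forcing it so that the stop ring under the knob gets dragged round. Then turn it clockwise exactly six clicks, never running past the sixth, and finally swing the clamp lever right over to the side away from the robot to lock the setting. Leave the tub, loupe, glass plate and tweezers round it alone.

Things in the scene. Friction and masses are not known exactly. Their poses are not given: they have to be found in the camera images.
- feed_stage: fine-feed stage: low grey painted block, 90 mm (its x) by 210 mm (its y), top face 35 mm above the bench, fixed to the bench; origin at the centre of its underside. In its frame the knob's axis is at x 0, y -60 mm, a small fixed round steel table (43 mm high) at x 0, y +4 mm, the clamp lever at x 0, y +62 mm; its -x side faces the robot (within 20 degrees)
- knob_grip (a point): black click knob with a bar grip, turning about a vertical axis: bar 44 mm long (x axis of this point), 12 mm thick (its y axis), 33 mm high, from 47 to 80 mm above the bench, on a round skirt of 48 mm diameter (upper face 47 mm above the bench). This point lies on the knob's axis, 67 mm above the bench. At the start the knob rests two to five clicks above count 0; which, and where the stop lies, cannot be seen
- knob_axis (a point): fixed point on the knob's axis at the stage's top face, 35 mm above the bench. One click is 20 degrees; clockwise from above counts up. Leaving a click takes about 0.2 N m, then the torque drops and the knob springs into the next. The stop lies 3 degrees below count 0; there the torque climbs steeply. Let go at the stop, the knob settles at count 0. Six clicks are 120 degrees
- stop_mark (a point): small dark dot on the steel stop ring (66 mm diameter, 6 mm thick, upper face 41 mm above the bench) under the knob, 28.5 mm from the knob's axis. The ring is held by friction alone and carries the stop inside it: a torque over about 0.7 N m at the stop drags the ring round and spoils the zero
- spindle_top (a point): centre of the top of the thin steel spindle end (7 mm diameter) that stands 4 mm out of the middle of the knob's top: 84.0 mm above the stage's underside at count 0 and 0.1 mm higher for each click, too little to be seen; it does not turn with the knob
- clamp_lever (a joint): clamp lever at the left end of the stage, angle in rad: 0 leans toward the stage's -x side (the robot), 1.0 is right over toward +x; it stays where it is left (tip force about 1 N)
- clamp_lever_tip (a point): centre of the black ball (26 mm diameter) at the end of the clamp lever, 60 mm from the lever's pivot; the pivot is 57 mm above the bench and its axis lies along the stage's y; stem 10 mm thick
- swab_tub: white tub with screw cap, 47 mm diameter, 62 mm high; origin at the centre of its underside; to be left alone
- reticle_plate: glass plate in a metal holder, 30 x 62 x 8 mm; origin at the centre of its underside; to be left alone
- loupe: black loupe, 37 mm diameter, 34 mm high; origin at the centre of its underside; to be left alone
- tweezers: black tweezers lying flat, 130 mm long (its y), 10 mm wide, 7 mm high; origin at the centre of its underside; to be left alone

How it is judged:
By the outcome, as a careful person would: the job done as asked, in the order asked, and still so for the second after the job is handed in, with the robot touching nothing.
It also fails if it takes over 72 s, if anything falls off the work surface, if the arm or the gripper's body presses on something with over 40 N, if the wrist force passes 120 N, or if a joint passes its speed limit or range.

## Working session

There is one attempt and no reset: what is moved stays moved. The work goes in short steps, Python scripts to look and compute and a tool call to move; the robot and the scene stay as the last step left them, time stands still between calls to the robot, and variables do not carry over. Pictures are saved under pics/ and viewed, at most 10 in all, crops included, and the job is handed in when it is done.

Besides the shell and the picture viewer there is one more tool, called as name(argument=value, ...) on one line, values as JSON. step_arm: Moves the arm, as the interface text tells. Its arguments: {"type":"object","properties":{"plan":{"type":"array"}},"required":["plan"]}

```bash
mkdir -p pics; cat > h.py <<'E'
import numpy as np, cv2
from cell import env
def cam(n):
    c=env.get_calibration(n); return np.array(c["K"]),np.array(c["extrinsics"]),c
def ray(n,u,v,cal=None):
    K,E,_=cal or cam(n); d=np.linalg.inv(K)@[u,v,1]; d=np.array([d[0],-d[1],-d[2]])
    R,t=E[:3,:3],E[:3,3]; return -R.T@t, R.T@d
def onz(n,u,v,z,cal=None):
    o,d=ray(n,u,v,cal); return o+d*(z-o[2])/d[2]
def proj(n,p,cal=None):
    K,E,_=cal or cam(n); q=E[:3,:3]@np.array(p)+E[:3,3]; q=K@[q[0],-q[1],-q[2]]; return q[:2]/q[2]
E
python3 - <<'E'
from h import *
for n in("top","side"):
    cv2.imwrite(f"pics/{n}0.png",env.read_camera(n)); print(n,env.get_calibration(n))
print(env.state(),env.tcp_to_grasp)
E
```

```text
top {'K': array([[496.16679468,   0.        , 317.63336317],
       [  0.        , 496.16679468, 196.00480043],
       [  0.        ,   0.        ,   1.        ]]), 'extrinsics': array([[ 1.62478737e-01, -9.86706774e-01,  3.22523566e-03,
        -1.51244545e+02],
       [ 9.64311289e-01,  1.59481765e-01,  2.11351143e-01,
        -5.81879844e+02],
       [-2.09055971e-01, -3.12299356e-02,  9.77404876e-01,
        -1.01912006e+03],
       [ 0.00000000e+00,  0.00000000e+00,  0.00000000e+00,
         1.00000000e+00]])}
side {'K': array([[464.17579771,   0.        , 317.93486557],
       [  0.        , 464.17579771, 207.13873975],
       [  0.        ,   0.        ,   1.        ]]), 'extrinsics': array([[ 6.47763477e-01,  7.61701061e-01,  1.46277592e-02,
        -3.22164133e+02],
       [-6.68598220e-01,  5.59173300e-01,  4.90205713e-01,
         3.93509885e+02],
       [ 3.65210759e-01, -3.27317451e-01,  8.71484015e-01,
        -1.29474288e+03],
       [ 0.00000000e+00,  0.00000000e+00,  0.00000000e+00,
         1.00000000e+00]])}
{'t': 0.1, 'joints': array([ 1.10641381e+00,  4.91503793e-01,  1.55938046e+00,  3.71549292e-05,
        1.09168171e+00, -1.05596548e-01]), 'qvel': array([ 5.51058487e-04, -1.94292681e-03, -2.00053763e-03,  1.86622639e-03,
       -1.94979241e-05,  8.60653982e-05]), 'tau': array([ 1.33253117e-03, -6.13624334e+01, -2.58603269e+01,  6.93189609e-02,
        4.71279770e-02, -1.32109764e-05]), 'eef_pos': array([219.33711886, 585.03012331, 214.12014639]), 'tcp_rot': array([-3.14062824e+00, -1.35358411e-04,  2.78278948e+00]), 'ft_force': array([0.0823914 , 0.06022641, 0.01630262]), 'moment': array([ 0.01103462, -0.00794913, -0.00362272]), 'grip_force': 0.0, 'opening': 1.0014879018737217} 18.8
```

View pics/top0.png

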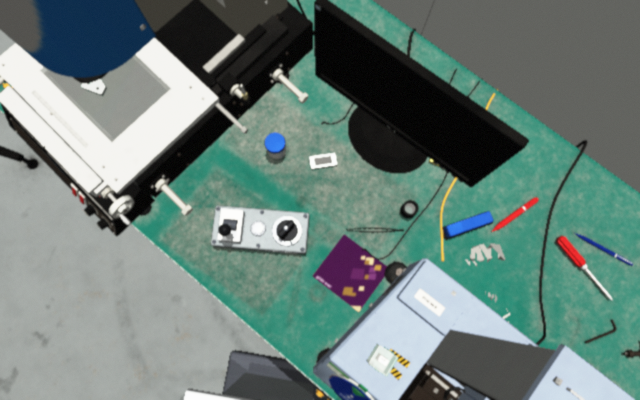

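View pics/side0.png

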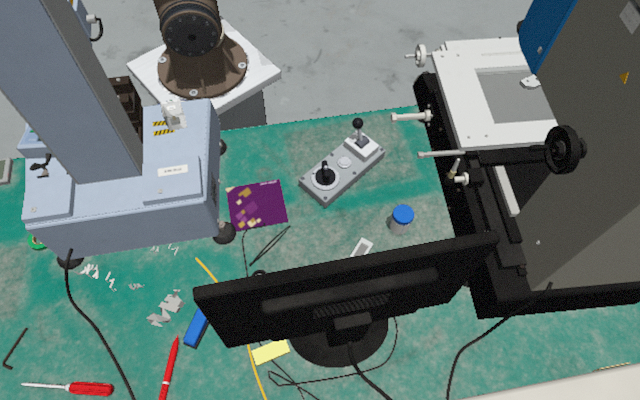

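The top view has the stage at about (261,230): knob at (287,231), round table at (259,229), lever ball at (226,230). In the side view the knob is at (325,175) and the ball at (358,124). I'll zoom in on both.

```bash
python3 - <<'E'
from h import *
a=cv2.imread("pics/top0.png")[195:265,205:315]; b=cv2.imread("pics/side0.png")[112:212,292:392]
a=cv2.resize(a,None,fx=5,fy=5,interpolation=cv2.INTER_CUBIC)
b=cv2.resize(b,None,fx=2.4,fy=2.4,interpolation=cv2.INTER_CUBIC)
c=np.zeros((350,790,3),np.uint8); c[:,:550]=a; c[:240,550:]=b; cv2.imwrite("pics/z0.png",c)
for n,u,v,z in[("top",259,229,43),("top",288,229.5,80),("side",325,175,67),("side",344,162,43)]: print(n,onz(n,u,v,z))
E
```

```text
top [509.1021441   60.68585107  43.        ]
top [513.34341626  -5.04965775  80.        ]
side [525.80510899  -4.648769    67.        ]
side [515.2923311   64.27934976  43.        ]
```

View pics/z0.png

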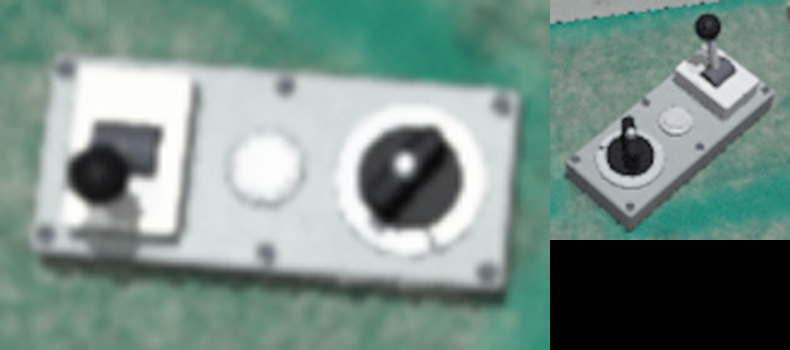

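The knob's bar runs from crop (380,215) to (437,133), with the spindle at (403,163), the table at (265,168) and the stop dot at (432,240). The ball is at (98,172).

```bash
python3 - <<'E'
from h import *
def T(u,v,z): return onz("top",u/5+205,v/5+195,z)
k=T(410,180,47); s=T(403,163,84); t=T(265,168,43)
print("skirt",k,"spindle",s,"table",t)
b=T(437,133,80)-T(380,215,80); print("bar",np.degrees(np.arctan2(b[1],b[0])))
d=t-k; print("stage y dir",np.degrees(np.arctan2(d[1],d[0])),np.hypot(*d[:2]))
c=[T(*p,35) for p in[(66,68),(503,105),(487,272),(46,234)]]
for i in range(4):
  e=c[(i+1)%4]-c[i]; print(c[i],np.degrees(np.arctan2(e[1],e[0])))
print("dot",T(432,240,41))
def S(u,v,z): return onz("side",(u-550)/2.4+292,v/2.4+112,z)
print("side skirt",S(630,157,47),"spindle",S(632,131,84),"table",S(676,121,43))
o,d=ray("top",98/5+205,172/5+195); p,e=ray("side",158/2.4+292,26/2.4+112)
A=np.c_[d,-e]; x=np.linalg.lstsq(A,p-o,rcond=None)[0]; print("ball",o+d*x[0],p+e*x[1])
c=env.get_calibration("wrist");print(c)
s=env.state();print(s["eef_pos"],s["tcp_rot"])
E
```

```text
skirt [514.21140417  -0.83596443  47.        ] spindle [5.15951514e+02 3.21712678e-01 8.40000000e+01] table [509.61315174  63.0089258   43.        ]
bar -24.703931710763953
stage y dir 94.1194577595876 64.01026428959246
[540.2848237  159.79203437  35.        ] -85.5236971351465
[555.50739662 -34.65725927  35.        ] -175.7534430708776
[481.38085283 -40.16133396  35.        ] 94.4484716899449
[466.32896766 153.31543211  35.        ] 5.004846187325337
dot [490.62061522 -14.42532425  41.        ]
side skirt [521.70466921   0.63780111  47.        ] spindle [518.68779514   4.30221948  84.        ] table [516.92771846  64.38800293  43.        ]
ball [487.74220412 119.81578616 114.91746108] [489.89568766 123.18616956 115.86225784]
{'K': array([[322.22956868,   0.        , 316.41873231],
       [  0.        , 322.22956868, 197.71761249],
       [  0.        ,   0.        ,   1.        ]]), 'extrinsics': array([[ 3.51119407e-01,  9.36330586e-01,  4.41448584e-04,
        -6.26897714e+02],
       [-9.10062637e-01,  3.41379870e-01, -2.35044209e-01,
         2.66910028e+01],
       [-2.20229784e-01,  8.21268376e-02,  9.71984581e-01,
        -3.88814767e+02],
       [ 0.00000000e+00,  0.00000000e+00,  0.00000000e+00,
         1.00000000e+00]])}
[219.33711886 585.03012331 214.12014639] [-3.14062824e+00 -1.35358411e-04  2.78278948e+00]
```

```bash
python3 - <<'E'
from h import *
def tri(a,b):
    o,d=ray("top",*a);p,e=ray("side",*b);x=np.linalg.lstsq(np.c_[d,-e],p-o,rcond=None)[0]
    return np.round((o+d*x[0]+p+e*x[1])/2),round(np.linalg.norm(o+d*x[0]-p-e*x[1]),1)
print("shaftA",tri((243,130),(420,153)),"shaftB",tri((187,210),(393,117)))
print("white corner near",tri((110,210),(433,52)),"far",tri((217,102),(468,172)))
print("TCP in top",proj("top",env.state()["eef_pos"]),proj("side",env.state()["eef_pos"]))
cv2.imwrite("pics/w0.png",env.read_camera("wrist"))
E
```

```text
shaftA (array([673., 105., 209.]), np.float64(2.1)) shaftB (array([518., 211.,  95.]), np.float64(2.2))
white corner near (array([487., 336., 193.]), np.float64(22.2)) far (array([746., 185., 149.]), np.float64(6.9))
TCP in top [-75.32590232 327.61073947] [420.19387184 -51.28581753]
```

View pics/w0.png

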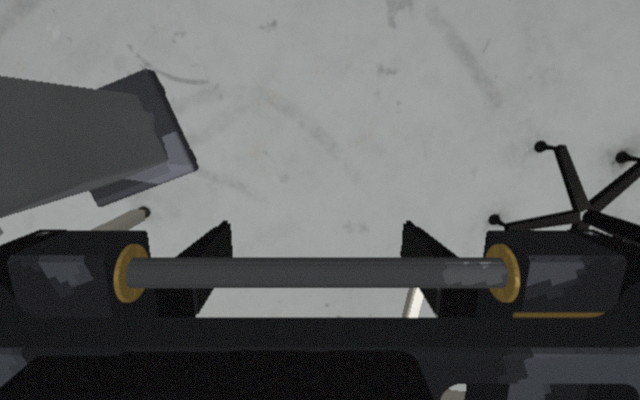

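The wrist camera sees only floor here, so I'll rise and go over to the stage on a path clear of the machine.

step_arm(plan=[[[0, 0, -40, 0, 1], [0, 0, -80, 0, 1], [0, 0, -116, 0, 1], [-25, -29, -116, 0, 1], [-50, -58, -116, 0, 1], [-75, -87, -116, 0, 1], [-100, -116, -116, 0, 1], [-125, -145, -116, 0, 1]]])

```text
t: 0.82
eef_pos: [285.6, 403.8, 330.5]
tcp_rot: [-3.141, -0.0, 2.783]
ft_force: [0.4, -0.0, 0.1]
opening: 1.002
grip_force: 0.0
```

step_arm(plan=[[[-25, -29, 0, 0, 1], [-50, -58, 0, 0, 1], [-75, -87, 0, 0, 1], [-100, -116, 0, 0, 1], [-125, -145, 0, 0, 1], [-150, -174, 0, 0, 1], [-178, -206, 0, 0, 1], [-178, -206, 0, 0, 1]]])

```text
t: 1.48
eef_pos: [381.6, 145.1, 330.6]
tcp_rot: [-3.141, 0.001, 2.777]
ft_force: [-0.0, -0.6, 0.5]
opening: 1.0
grip_force: 0.0
```

step_arm(plan=[[[-35, -13, 0, 0, 1], [-70, -26, 0, 0, 1], [-105, -40, 0, 0, 1], [-140, -53, 0, 0, 1], [-175, -66, 0, 0, 1], [-210, -80, 0, 0, 1], [-240, -91, 0, 0, 1], [-240, -91, 30, 0, 1]]])

```text
t: 2.15
eef_pos: [577.7, -22.8, 303.5]
tcp_rot: [3.14, 0.008, 2.78]
ft_force: [1.0, -1.0, -0.3]
opening: 0.998
grip_force: 0.0
```

```bash
python3 - <<'E'
from h import *
s=env.state();print(s["t"],s["eef_pos"],s["tcp_rot"],s["joints"],s["moment"])
E
```

```text
2.15 [577.73090963 -22.80857978 303.54195408] [3.14034372 0.00818647 2.78024717] [-1.53464217e-01  3.42933508e-01  1.55780215e+00 -4.95594795e-04
  1.23258905e+00 -1.36275767e+00] [ 0.00390302 -0.06805085  0.02451264]
```

step_arm(plan=[[[0, 0, 40, 0, 0.0], [0, 0, 75, 0, -0.1], [0, 0, 75, 0, -0.1], [0, 0, 75, 0, -0.1], [0, 0, 75, 0, -0.1], [0, 0, 75, 0, -0.1]]])

```text
t: 2.65
eef_pos: [573.6, -19.2, 228.0]
tcp_rot: [3.141, 0.004, 2.783]
ft_force: [-0.0, -0.7, -0.1]
opening: 0.634
grip_force: 0.0
```

```bash
python3 - <<'E'
from h import *
s=env.state();print(s["t"],s["eef_pos"],s["tcp_rot"],s["moment"],s["opening"])
c=cam("wrist");np.savez("w1.npz",K=c[0],E=c[1]);im=env.read_camera("wrist");cv2.imwrite("pics/w1.png",im)
print(proj("wrist",[516,1,84],c),proj("wrist",s["eef_pos"],c))
E
```

```text
2.65 [573.59705573 -19.22372752 228.04749741] [3.14075056 0.00350683 2.78305769] [-0.00801104  0.03073739 -0.02552343] 0.634177878173681
[312.60029327 123.96330399] [312.79537081 239.62595685]
```

View pics/w1.png

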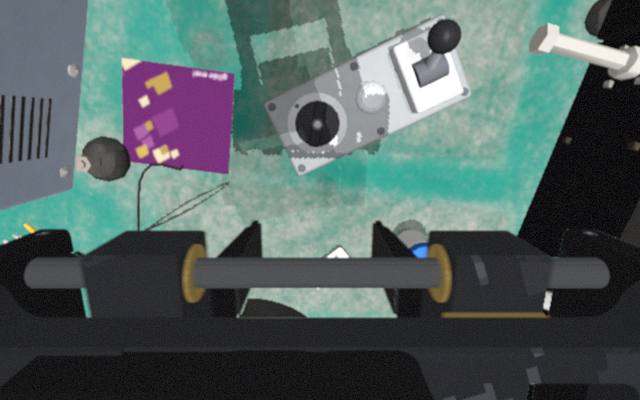

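The wrist view shows the knob at about (317,123), the ball at (444,36), and the tub, plate and loupe behind the fingers. A zoom with more contrast should give the bar.

```bash
python3 - <<'E'
from h import *
im=cv2.imread("pics/w1.png")[85:165,275:360].astype(float)
g=np.clip((im/120)**0.6*255,0,255).astype(np.uint8)
cv2.imwrite("pics/z1.png",cv2.resize(g,None,fx=7,fy=7,interpolation=cv2.INTER_CUBIC))
E
```

```text
(no output)
```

View pics/z1.png

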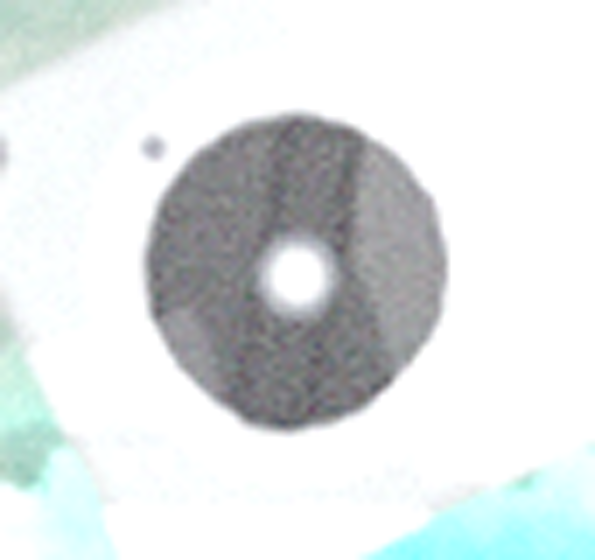

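The spindle is at (317.6,124.1), the skirt centre at (317.4,123.3), and the dot at (296.9,106). The bar leans about 7° clockwise from the tool x axis.

```bash
python3 - <<'E'
from h import *
z=np.load("w1.npz");c=(z["K"],z["E"],0)
print(onz("wrist",317.6,124.1,84,c),onz("wrist",317.4,123.3,47,c))
a,b=onz("wrist",275+318/7,85+118/7,80,c),onz("wrist",275+280/7,85+425/7,60,c)
a=onz("wrist",275+283/7,85+120/7,80,c);b=onz("wrist",275+262/7,85+235/7,80,c);d=a-b;print(np.degrees(np.arctan2(d[1],d[0])))
a=onz("wrist",275+358/7,85+130/7,80,c);b=onz("wrist",275+347/7,85+235/7,80,c);d=a-b;print(np.degrees(np.arctan2(d[1],d[0])))
p=np.array([517.5,2.2]);s=env.state();y=s["tcp_rot"][2];d=p-s["eef_pos"][:2]
print(d@[np.cos(y),np.sin(y)],d@[np.sin(y),-np.cos(y)],s["eef_pos"],y)
E
```

```text
[517.78599826   5.4056117   84.        ] [517.57545089   5.48758977  47.        ]
148.64936811281055
153.6465583910277
59.91601577940805 0.41345632411656297 [573.46151362 -19.21048542 227.89261081] 2.7830822369770027
```

step_arm(plan=[[[30, 0.6, 0, 7, -0.1], [60, 1.3, 0, 7, -0.1], [60, 1.3, 40, 7, -0.1], [60, 1.3, 80, 7, -0.1], [60, 1.3, 118, 7, -0.1], [60, 1.3, 118, 7, -0.1]]])

```text
t: 3.2
eef_pos: [514.9, 3.3, 103.8]
tcp_rot: [-3.139, -0.006, 2.661]
ft_force: [-1.3, -0.8, -0.9]
opening: 0.45
grip_force: 0.0
```

```bash
python3 - <<'E'
from h import *
s=env.state();print(s["t"],s["eef_pos"],s["tcp_rot"],s["ft_force"],s["moment"],s["opening"],s["joints"])
im=env.read_camera("side");c=proj("side",[517,3,80]).astype(int);print(c)
a=im[c[1]-60:c[1]+50,c[0]-70:c[0]+70]
a=cv2.resize(a,None,fx=4,fy=4,interpolation=cv2.INTER_CUBIC)
cv2.imwrite("pics/s1.png",a)
E
```

```text
3.2 [514.90446822   3.33183066 103.80618734] [-3.13938703 -0.00604205  2.66082066] [-1.3152793  -0.83065859 -0.93877459] [-0.03145874  0.09258396  0.00843959] 0.4504667389003571 [-1.21893861e-01  4.89579325e-01  1.93828944e+00  8.64108287e-05
  7.20155672e-01 -1.21199000e+00]
[325 167]
```

View pics/s1.png

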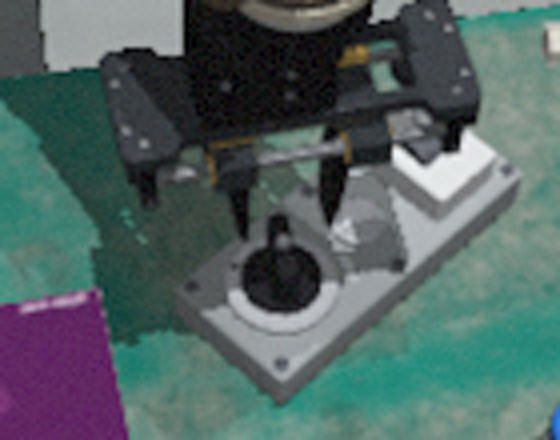

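The fingers straddle the bar. Next I descend and close.

step_arm(plan=[[[0, 0, 20, 0, -0.1], [0, 0, 40, 0, -0.1], [0, 0, 58, 0, -0.1], [0, 0, 58, 0, -0.1], [0, 0, 58, 0, -0.1], [0, 0, 58, 0, -0.1]]])

```text
t: 3.75
eef_pos: [518.3, 2.9, 52.0]
tcp_rot: [3.14, 0.003, 2.661]
ft_force: [0.4, 0.4, -0.7]
opening: 0.448
grip_force: 0.0
```

```bash
cat > st.py <<'E'
from h import *
s=env.state();np.set_printoptions(precision=3,suppress=True)
print(s["t"],s["eef_pos"],"yaw",np.degrees(s["tcp_rot"][2]),"F",s["ft_force"],"M",s["moment"],s["opening"],s["grip_force"],"j6",np.degrees(s["joints"][5]),"tau6",s["tau"][5])
E
python3 st.py
```

```text
3.75 [518.272   2.869  51.961] yaw 152.44556990274305 F [ 0.415  0.391 -0.687] M [-0.02   0.003 -0.027] 0.4483473064954289 0.0 j6 -69.44214110386983 tau6 0.000216869916584983
```

step_arm(plan=[[[0, 0, 0, 0, -0.5], [0, 0, 0, 0, -0.7], [0, 0, 0, 0, -1], [0, 0, 0, 0, -1], [0, 0, 0, 0, -1], [0, 0, 0, 0, -1], [0, 0, 0, 0, -1], [0, 0, 0, 0, -1]]])

```text
t: 4.42
eef_pos: [517.0, 2.8, 49.8]
tcp_rot: [3.142, 0.0, 2.66]
ft_force: [-1.7, -2.7, 4.1]
opening: 0.126
grip_force: 29.4
```

```bash
python3 st.py
```

```text
4.4167 [516.98    2.83   49.787] yaw 152.4282724162012 F [-1.65  -2.676  4.14 ] M [-0.605  0.309 -0.224] 0.1261274329865318 29.377690851688385 j6 -69.43734780420732 tau6 -0.2295995643362403
```

step_arm(plan=[[[0, 0, 0, 1, -1], [0, 0, 0, 2, -1], [0, 0, 0, 2, -1], [0, 0, 0, 2, -1]]])

```text
t: 4.75
eef_pos: [517.0, 2.8, 49.8]
tcp_rot: [-3.142, 0.0, 2.625]
ft_force: [-0.9, -4.5, 5.5]
opening: 0.123
grip_force: 29.9
```

```bash
python3 st.py
```

```text
4.75 [517.035   2.806  49.77 ] yaw 150.38766960829906 F [-0.882 -4.505  5.518] M [-0.929  0.278 -0.07 ] 0.12251549280768621 29.889003038406372 j6 -67.37880211679779 tau6 -0.06707179360091686
```

step_arm(plan=[[[0, 0, 0, -3, -1], [0, 0, 0, -6, -1], [0, 0, 0, -9, -1], [0, 0, 0, -12, -1], [0, 0, 0, -15, -1], [0, 0, 0, -19, -1], [0, 0, 0, -19, -1], [0, 0, 0, -19, -1]]])

```text
t: 5.42
eef_pos: [517.1, 2.9, 49.8]
tcp_rot: [-3.142, 0.0, 2.957]
ft_force: [-1.7, -2.7, 6.5]
opening: 0.125
grip_force: 29.9
```

```bash
python3 st.py
```

```text
5.4167 [517.065   2.917  49.772] yaw 169.4253326408112 F [-1.692 -2.707  6.521] M [-0.689  0.222  0.007] 0.12512907694675124 29.916449189186096 j6 -86.41559086352689 tau6 -0.2528463117778301
```

step_arm(plan=[[[0, 0, 0, -2, -1], [0, 0, 0, -4.5, -1], [0, 0, 0, -4.5, -1], [0, 0, 0, -4.5, -1], [0, 0, 0, -4.5, -1]]])

```text
t: 5.83
eef_pos: [517.1, 2.9, 49.8]
tcp_rot: [3.141, 0.0, 3.034]
ft_force: [-0.5, -2.7, 4.9]
opening: 0.127
grip_force: 30.0
```

```bash
python3 st.py
```

```text
5.8333 [517.101   2.904  49.797] yaw 173.83927962237715 F [-0.48  -2.737  4.87 ] M [-0.753  0.215 -0.484] 0.1272047724943699 30.025210976600647 j6 -90.85879799130407 tau6 -0.48955081030726433
```

step_arm(plan=[[[0, 0, 0, 2, -1], [0, 0, 0, 2, -1], [0, 0, 0, 2, -1], [0, 0, 0, 2, -1], [0, 0, 0, 2, -1]]])

```text
t: 6.25
eef_pos: [517.1, 2.9, 49.8]
tcp_rot: [3.142, 0.0, 3.0]
ft_force: [-1.2, -2.8, 5.0]
opening: 0.125
grip_force: 29.9
```

```bash
python3 st.py
```

```text
6.25 [517.089   2.895  49.759] yaw 171.86435236486773 F [-1.249 -2.805  5.006] M [-0.698  0.208 -0.31 ] 0.1252377797574659 29.870512783527374 j6 -88.87183642742087 tau6 -0.29128496535122395
```

step_arm(plan=[[[0, 0, 0, -2, -1], [0, 0, 0, -4, -1], [0, 0, 0, -5, -1], [0, 0, 0, -5, -1], [0, 0, 0, -5, -1], [0, 0, 0, -5, -1]]])

```text
t: 6.75
eef_pos: [517.1, 3.0, 49.8]
tcp_rot: [-3.142, 0.0, 3.087]
ft_force: [0.3, -2.2, 5.8]
opening: 0.121
grip_force: 29.9
```

```bash
python3 st.py
```

```text
6.75 [517.119   2.951  49.784] yaw 176.89230593717352 F [ 0.326 -2.158  5.789] M [-0.598  0.216 -0.062] 0.1212630031640332 29.89587664604187 j6 -93.88759690107146 tau6 -0.10454586474224925
```

step_arm(plan=[[[0, 0, 0, -3, -1], [0, 0, 0, -6, -1], [0, 0, 0, -9, -1], [0, 0, 0, -11, -1], [0, 0, 0, -11, -1], [0, 0, 0, -11, -1], [0, 0, 0, -11, -1]]])

```text
t: 7.33
eef_pos: [517.1, 3.1, 49.8]
tcp_rot: [-3.142, 0.0, -3.003]
ft_force: [-0.2, -0.7, 6.1]
opening: 0.123
grip_force: 30.0
```

```bash
python3 st.py
```

```text
7.3333 [517.056   3.051  49.765] yaw -172.0732256408614 F [-0.248 -0.724  6.093] M [-0.195  0.33   0.205] 0.12309405162726181 29.99859720468521 j6 -104.90908326467374 tau6 0.20859726704657078
```

step_arm(plan=[[[0, 0, 0, -2, -1], [0, 0, 0, -4, -1], [0, 0, 0, -4, -1], [0, 0, 0, -4, -1], [0, 0, 0, -4, -1]]])

```text
t: 7.75
eef_pos: [517.1, 3.0, 49.8]
tcp_rot: [3.141, 0.0, -2.935]
ft_force: [-2.4, -1.4, 5.2]
opening: 0.127
grip_force: 29.9
```

```bash
python3 st.py
```

```text
7.75 [517.105   3.031  49.777] yaw -168.14526771636102 F [-2.404 -1.404  5.207] M [-0.459  0.184 -0.303] 0.12656833602806444 29.91612732410431 j6 -108.86896814558206 tau6 -0.317227765917778
```

step_arm(plan=[[[0, 0, 0, -1, -1], [0, 0, 0, -2, -1], [0, 0, 0, -2, -1], [0, 0, 0, -2, -1], [0, 0, 0, -2, -1]]])

```text
t: 8.17
eef_pos: [517.1, 3.1, 49.8]
tcp_rot: [3.141, 0.0, -2.9]
ft_force: [-0.9, -2.2, 5.1]
opening: 0.131
grip_force: 30.1
```

```bash
python3 st.py
```

```text
8.1667 [517.084   3.061  49.77 ] yaw -166.1638444809746 F [-0.945 -2.181  5.138] M [-0.388  0.185 -0.458] 0.131388859475563 30.064499974250793 j6 -110.8572048541424 tau6 -0.49440493807196617
```

step_arm(plan=[[[0, 0, 0, -0.5, -1], [0, 0, 0, -1, -1], [0, 0, 0, -1, -1], [0, 0, 0, -1, -1], [0, 0, 0, -1, -1]]])

```text
t: 8.58
eef_pos: [517.1, 3.1, 49.8]
tcp_rot: [3.142, 0.0, -2.882]
ft_force: [-0.9, -1.4, 6.2]
opening: 0.123
grip_force: 29.9
```

```bash
python3 st.py
```

```text
8.5833 [517.066   3.055  49.758] yaw -165.1294556723078 F [-0.913 -1.405  6.163] M [-0.368  0.182 -0.309] 0.12288851432550216 29.91368293762207 j6 -111.87600801011462 tau6 -0.29541132040321827
```

step_arm(plan=[[[0, 0, 0, -3, -1], [0, 0, 0, -6, -1], [0, 0, 0, -9, -1], [0, 0, 0, -12, -1], [0, 0, 0, -15, -1], [0, 0, 0, -17, -1], [0, 0, 0, -17, -1], [0, 0, 0, -17, -1]]])

```text
t: 9.25
eef_pos: [517.1, 3.2, 49.8]
tcp_rot: [3.141, 0.0, -2.585]
ft_force: [-1.2, -0.4, 5.9]
opening: 0.127
grip_force: 29.9
```

```bash
python3 st.py
```

```text
9.25 [517.05    3.157  49.77 ] yaw -148.13018584847856 F [-1.227 -0.381  5.892] M [-0.14   0.242 -0.273] 0.12683002625419332 29.914737045764923 j6 -128.8835654321228 tau6 -0.43731389567255974
```

step_arm(plan=[[[0, 0, 0, 0, -1], [0, 0, 0, -1, -1], [0, 0, 0, -1, -1], [0, 0, 0, -1, -1], [0, 0, 0, -1, -1]]])

```text
t: 9.67
eef_pos: [517.0, 3.2, 49.8]
tcp_rot: [3.141, 0.0, -2.568]
ft_force: [-1.8, -0.5, 5.3]
opening: 0.127
grip_force: 30.0
```

```bash
python3 st.py
```

```text
9.6667 [517.046   3.176  49.782] yaw -147.1504239471025 F [-1.774 -0.473  5.325] M [-0.106  0.169 -0.416] 0.12676262555413223 29.96320277452469 j6 -129.86503848217936 tau6 -0.41886758990585804
```

step_arm(plan=[[[0, 0, 0, -0.5, -1], [0, 0, 0, -1, -1], [0, 0, 0, -1, -1], [0, 0, 0, -1, -1], [0, 0, 0, -1, -1]]])

```text
t: 10.08
eef_pos: [517.0, 3.2, 49.8]
tcp_rot: [3.141, 0.001, -2.551]
ft_force: [-1.0, -0.4, 6.0]
opening: 0.124
grip_force: 30.2
```

```bash
python3 st.py
```

```text
10.0833 [517.049   3.171  49.797] yaw -146.17152492865048 F [-1.005 -0.353  5.981] M [-0.14   0.236 -0.542] 0.12415412685293863 30.15717387199402 j6 -130.8540191997718 tau6 -0.5441966280341148
```

step_arm(plan=[[[0, 0, 0, -0.3, -1], [0, 0, 0, -0.5, -1], [0, 0, 0, -0.5, -1], [0, 0, 0, -0.5, -1]]])

```text
t: 10.42
eef_pos: [517.0, 3.2, 49.8]
tcp_rot: [3.141, 0.001, -2.543]
ft_force: [-1.0, 0.1, 6.1]
opening: 0.133
grip_force: 30.4
```

```bash
python3 st.py
```

```text
10.4167 [517.048   3.171  49.79 ] yaw -145.6770327836683 F [-0.975  0.098  6.064] M [-0.172  0.224 -0.596] 0.13308046817739466 30.354344844818115 j6 -131.35216994104937 tau6 -0.6238913163542747
```

step_arm(plan=[[[0, 0, 0, -0.2, -1], [0, 0, 0, -0.4, -1], [0, 0, 0, -0.4, -1], [0, 0, 0, -0.4, -1]]])

```text
t: 10.75
eef_pos: [517.0, 3.2, 49.8]
tcp_rot: [3.141, 0.001, -2.536]
ft_force: [-0.6, -1.0, 5.8]
opening: 0.128
grip_force: 30.6
```

```bash
python3 st.py
```

```text
10.75 [517.048   3.165  49.775] yaw -145.28705365255536 F [-0.635 -0.996  5.808] M [-0.233  0.274 -0.655] 0.12756260129853042 30.55103838443756 j6 -131.74776770612755 tau6 -0.6746416725218296
```

Torque keeps climbing linearly with no drop: -0.655 N m where normal clicks had already given way. That is the stop, three clicks below the start. Count 0 sits at yaw about 209.6°, so six clicks clockwise is about 89.6°.

step_arm(plan=[[[0, 0, 0, 5, -1], [0, 0, 0, 10, -1], [0, 0, 0, 15, -1], [0, 0, 0, 20, -1], [0, 0, 0, 25, -1], [0, 0, 0, 30, -1], [0, 0, 0, 35, -1], [0, 0, 0, 40, -1]]])

```text
t: 11.42
eef_pos: [517.2, 2.9, 49.8]
tcp_rot: [-3.141, 0.001, 3.047]
ft_force: [-0.7, -2.7, 5.1]
opening: 0.127
grip_force: 30.0
```

step_arm(plan=[[[0, 0, 0, 5, -1], [0, 0, 0, 10, -1], [0, 0, 0, 15, -1], [0, 0, 0, 20, -1], [0, 0, 0, 25, -1], [0, 0, 0, 30, -1], [0, 0, 0, 35, -1], [0, 0, 0, 40, -1]]])

```text
t: 12.08
eef_pos: [517.0, 2.6, 49.8]
tcp_rot: [-3.141, 0.001, 2.349]
ft_force: [-0.9, -6.6, 6.9]
opening: 0.127
grip_force: 30.0
```

step_arm(plan=[[[0, 0, 0, 5, -1], [0, 0, 0, 10, -1], [0, 0, 0, 15, -1], [0, 0, 0, 20, -1], [0, 0, 0, 20, -1], [0, 0, 0, 20, -1]]])

```text
t: 12.58
eef_pos: [516.9, 2.5, 49.8]
tcp_rot: [-3.141, 0.0, 2.003]
ft_force: [-1.5, -6.6, 6.0]
opening: 0.123
grip_force: 30.0
```

```bash
python3 st.py
```

```text
12.5833 [516.913   2.503  49.765] yaw 114.75419653851263 F [-1.539 -6.626  5.998] M [-1.549  0.496 -0.2  ] 0.1225120335998323 30.010373890399933 j6 -31.746382632163414 tau6 0.09309042245149612
```

step_arm(plan=[[[0, 0, 0, 5, -1], [0, 0, 0, 10, -1], [0, 0, 0, 15, -1], [0, 0, 0, 20, -1], [0, 0, 0, 23, -1], [0, 0, 0, 23, -1], [0, 0, 0, 23, -1], [0, 0, 0, 23, -1]]])

```text
t: 13.25
eef_pos: [516.7, 2.5, 49.7]
tcp_rot: [-3.141, 0.001, 1.602]
ft_force: [-3.0, -7.7, 7.5]
opening: 0.126
grip_force: 30.0
```

```bash
python3 st.py
```

```text
13.25 [516.717   2.468  49.736] yaw 91.8010212798224 F [-2.977 -7.683  7.492] M [-1.646  0.688 -0.13 ] 0.12600489729998302 30.00560849905014 j6 -8.783958957104364 tau6 -0.13929775916039944
```

step_arm(plan=[[[0, 0, 0, 0.8, -1], [0, 0, 0, 1.5, -1], [0, 0, 0, 1.5, -1], [0, 0, 0, 1.5, -1]]])

```text
t: 13.58
eef_pos: [516.7, 2.5, 49.8]
tcp_rot: [-3.141, 0.0, 1.576]
ft_force: [-3.8, -7.4, 6.9]
opening: 0.127
grip_force: 30.0
```

```bash
python3 st.py
```

```text
13.5833 [516.691   2.489  49.762] yaw 90.28681408347558 F [-3.816 -7.364  6.913] M [-1.712  0.641 -0.219] 0.12729365978668178 30.008325576782227 j6 -7.274177930424574 tau6 -0.19344021566212177
```

step_arm(plan=[[[0, 0, 0, 0.7, -1], [0, 0, 0, 0.7, -1], [0, 0, 0, 0.7, -1], [0, 0, 0, 0.7, -1], [0, 0, 0, 0.7, -1]]])

```text
t: 14.0
eef_pos: [516.7, 2.5, 49.8]
tcp_rot: [-3.141, 0.001, 1.564]
ft_force: [-2.9, -7.9, 7.0]
opening: 0.124
grip_force: 30.0
```

```bash
python3 st.py
```

```text
14.0 [516.72    2.465  49.768] yaw 89.60183349600598 F [-2.888 -7.904  7.032] M [-1.714  0.731 -0.131] 0.12373204393628055 30.002906620502472 j6 -6.587086717028537 tau6 -0.12678232043981552
```

Yaw is exactly 120° below count 0 and the knob is seated in the sixth click. I'll release it and lift.

step_arm(plan=[[[0, 0, 0, 0, -0.6], [0, 0, 0, 0, -0.2], [0, 0, 0, 0, -0.2], [0, 0, 0, 0, -0.2], [0, 0, -30, 0, -0.2], [0, 0, -65, 0, -0.2], [0, 0, -100, 0, -0.2], [0, 0, -130, 0, -0.2]]])

```text
t: 14.67
eef_pos: [516.9, 3.2, 181.6]
tcp_rot: [3.141, -0.0, 1.565]
ft_force: [-0.6, 0.1, -0.6]
opening: 0.397
grip_force: 0.0
```

step_arm(plan=[[[10, -35, 0, 0, -1], [20, -72, 0, 0, -1], [50, -72, 0, 0, -1], [85, -72, 0, 0, -1], [120, -72, 0, 0, -1], [120, -72, 0, 0, -1], [120, -72, 0, 0, -1], [120, -72, 0, 0, -1]]])

```text
t: 15.33
eef_pos: [445.5, 123.3, 179.5]
tcp_rot: [-3.141, 0.0, 1.565]
ft_force: [0.6, -0.6, 0.5]
opening: 0.005
grip_force: 0.0
```

```bash
python3 st.py; python3 - <<'E'
from h import *
a=env.read_camera("top")[175:275,195:335]; b=env.read_camera("side")[90:212,292:400]
a=cv2.resize(a,None,fx=4,fy=4,interpolation=cv2.INTER_CUBIC);b=cv2.resize(b,None,fx=2.1,fy=2.1,interpolation=cv2.INTER_CUBIC)
c=np.zeros((400,800,3),np.uint8);c[:,:560]=a;c[:b.shape[0],560:560+b.shape[1]]=b;cv2.imwrite("pics/z2.png",c)
E
```

```text
15.3333 [445.532 123.329 179.471] yaw 89.69210164264474 F [ 0.59  -0.572  0.465] M [-0.108  0.088 -0.043] 0.005205901977556242 0.0 j6 7.589486325771317 tau6 0.05441450513899326
```

View pics/z2.png

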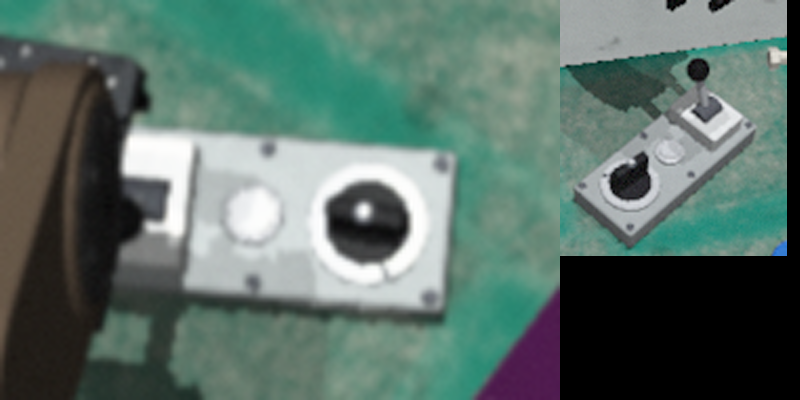

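The bar is about 60° clockwise of where it started, three clicks net as expected. The stop dot is unmoved at (291,243). Next the lever.

step_arm(plan=[[[0, 0, 30, 0, -1], [0, 0, 60, 0, -1], [0, 0, 82, 0, -1], [0, 0, 82, 0, -1], [0, 10, 82, 0, -1], [0, 20, 82, 0, -1], [0, 30, 82, 0, -1], [0, 40, 82, 0, -1]]])

```text
t: 16.1
eef_pos: [487.5, 123.1, 99.0]
tcp_rot: [3.139, -0.0, 1.564]
ft_force: [-2.0, 0.2, 2.0]
opening: 0.002
grip_force: 0.9
```

step_arm(plan=[[[0, 6, 0, 0, -1], [0, 12, 0, 0, -1], [0, 18, 0, 0, -1], [0, 23, 0, 0, -1], [0, 23, 0, 0, -1]]])

```text
t: 16.52
eef_pos: [509.6, 123.0, 97.6]
tcp_rot: [3.141, -0.0, 1.565]
ft_force: [-0.6, 0.0, -0.6]
opening: 0.003
grip_force: 0.0
```

```bash
python3 st.py; python3 - <<'E'
from h import *
b=env.read_camera("side")[85:212,292:412]
cv2.imwrite("pics/z3.png",cv2.resize(b,None,fx=4,fy=4,interpolation=cv2.INTER_CUBIC))
E
```

```text
16.5167 [509.647 123.047  97.591] yaw 89.64251968181946 F [-0.629  0.005 -0.579] M [-0.065  0.081 -0.004] 0.0031233143003762363 0.0 j6 6.707488889832954 tau6 -0.02327565278392285
```

View pics/z3.png

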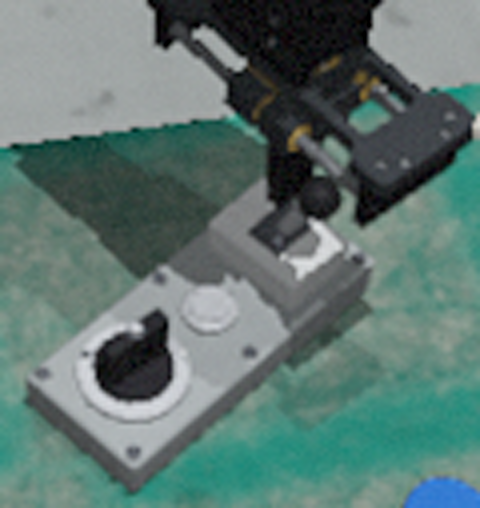

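The lever has moved over, with the ball at crop (320,198). I'll keep pushing gently until the force rises at its end stop.

step_arm(plan=[[[0, 3, 0, 0, -1], [0, 6, 0, 0, -1], [0, 6, 0, 0, -1], [0, 6, 0, 0, -1]]])

```text
t: 16.9
eef_pos: [514.9, 123.0, 97.7]
tcp_rot: [3.141, -0.0, 1.565]
ft_force: [0.2, -0.9, 0.1]
opening: -0.0
grip_force: 0.0
```

step_arm(plan=[[[0, 2, 0, 0, -1], [0, 4, 0, 0, -1], [0, 4, 0, 0, -1], [0, 4, 0, 0, -1]]])

```text
t: 17.23
eef_pos: [515.6, 123.0, 97.4]
tcp_rot: [-3.135, 0.0, 1.565]
ft_force: [-14.8, 0.5, 8.6]
opening: 0.005
grip_force: 7.9
```

```bash
python3 st.py; python3 - <<'E'
from h import *
o,d=ray("side",292+320/4,85+198/4);p=o+d*(124-o[1])/d[1];print(p,np.arctan2(p[0]-507.5,p[2]-57))
E
```

```text
17.2333 [515.582 122.987  97.421] yaw 89.65977425218793 F [-14.773   0.454   8.568] M [-0.003  2.661  0.055] 0.004830463848810324 7.853200435638428 j6 6.581646506524352 tau6 0.05723478505387902
[535.44813159 124.         117.32818012] 0.43383287326220266
```

It reached the lever's end stop at about 15 N. Backing off and retreating.

step_arm(plan=[[[0, -8, 0, 0, -1], [0, -25, 0, 0, -1], [0, -50, 0, 0, -1], [0, -80, -20, 0, -1], [0, -80, -60, 0, -1], [0, -80, -100, 0, -1], [0, -80, -120, 0, -1], [0, -80, -120, 0, -1]]])

```text
t: 17.9
eef_pos: [440.3, 123.8, 222.0]
tcp_rot: [3.133, -0.001, 1.565]
ft_force: [-0.2, 1.0, -0.3]
opening: 0.005
grip_force: 0.0
```

```bash
python3 st.py; python3 - <<'E'
from h import *
b=env.read_camera("side")[85:212,292:412];a=env.read_camera("top")[175:275,195:335]
c=np.zeros((508,800,3),np.uint8);c[:381,:360]=cv2.resize(b,(360,381),interpolation=cv2.INTER_CUBIC);c[:300,370:790]=cv2.resize(a,(420,300),interpolation=cv2.INTER_CUBIC)
cv2.imwrite("pics/z4.png",c)
E
```

```text
17.9 [440.313 123.779 221.982] yaw 89.65363414711155 F [-0.199  0.973 -0.32 ] M [-0.087  0.051 -0.019] 0.005206670431416194 0.0 j6 7.760711096308907 tau6 -0.003750883770408109
```

View pics/z4.png

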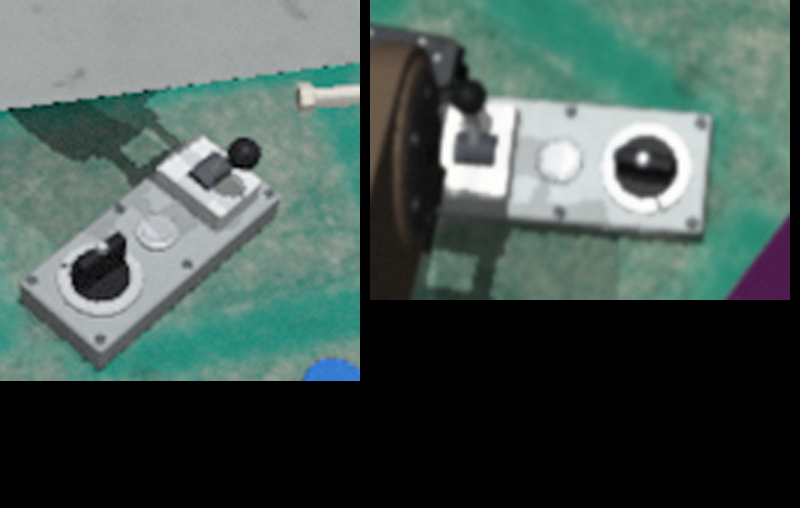

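The lever is right over to the far side (ball at crop (244,154) in the side view and (467,97) in the top view). The knob and dot are unchanged, and the robot is clear.

```bash
python3 -c "
from cell import env
print(env.job_done())"
```

```text
the job is handed in; nothing more can be done
None
```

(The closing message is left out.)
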